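Engage the guarded spit-roaster drive and start it

TASK

Get the spit-roaster drive going: reach down through the window of the yellow guard and press the red lever all the way down, without touching the guard and leaving the black lever alone. Then press the green button on the small grey start box fully in and let it go. Everything else on the table is to be left where it stands.

Things in the scene. Friction and masses are not known exactly. Their poses are not given: they have to be found in the camera images.
- drive: Fixed spit-roaster drive: dark base plate, x -75 to +165, y -135 to +135 mm, 12 mm thick; grey gearbox, x +97 to +153, y +-125 mm, 137 mm high; 32 mm shaft stub at x +125, 90 mm high, out to y +165 mm. Origin on the table under the middle of the guard, between its windows; x away from the robot to the gearbox, y left along the row of windows, z up. Yaw varies by about 15 degrees.
- guard: Yellow guard fixed on the drive, same origin and axes. Level top plate 134 x 250 mm (x, y), 8 mm thick, upper face 140 mm above the table; two windows 104 x 103 mm (x, y) centred at x 0, y +58.5 and -58.5 mm, so the rims are about 15 mm wide and the middle bar 14 mm. Thin wire fence below it at front and sides. Do not touch any of it.
- red_pad (a point): Middle of the upper face of the red lever's pad, 36 x 46 x 10 mm. It lies under the middle of one of the two windows (left or right varies), 124 mm above the table with the lever up, 16 mm below the guard's upper face. x along the drive's x (tilts with the lever), z out of the pad.
- black_pad (a point): The same point of the black lever's pad, which lies under the other window; leave it alone.
- red_lever (a joint): Red lever's angle, rad: 0 fully up, 0.32 fully down (hard stop); starts at 0 to 0.05. Its hinge (along the drive's y) is 85 mm from the pad's middle toward the drive's +x and 27 mm below the pad's upper face at 0, so the pad goes down about 28 mm in all and 4 mm toward the robot. Stiff: 5 to 6 N at the pad moves it, and it stays where left.
- black_lever (a joint): Angle of the black lever, same measure; starts at 0 to 0.05 and must stay there.
- start_box: Fixed grey start box, 90 x 75 mm (x, y), 51.5 mm high, to the left of the drive. Origin at the centre of its underside, z up. A 10 mm amber lamp, 4 mm high, stands at x = +33 mm; the round green button is at x = -10 mm.
- start_button_top (a point): Middle of the top of the green button (30 mm diameter) while released; pushed straight down.
- start_button (a joint): Travel of the green button, m: 0 released, 0.006 fully in; spring button, about 5 N fully in; springs back.
- salt_shaker: Red and white shaker, 68 mm diameter, 123 mm tall, standing loose right of the drive; bystander. Origin at the centre of its underside.
- tea_cup: Clear cup of tea, 95 mm diameter, 132 mm tall, loose at the left of the drive's rear; bystander. Origin at the centre of its underside.
- pick_tin: Small green hinged tin, 67 x 98 x 32 mm, loose; bystander. Origin at the centre of its underside.
- gas_lighter: Yellow gas lighter, 33 x 199 x 19 mm, lying loose in front of the drive; bystander. Origin at the centre of its underside.
- thermometer: Red folding thermometer, 41 x 150 x 18 mm, lying loose at the front right of the drive; bystander. Origin at the centre of its underside.
Mind the look-alikes: they are no part of the job. What is shaped like the start_box but turquoise is not meant.

How it is judged:
On the way, in this order (a step that is already met when the one before it is completed fails the run):
1. the red lever is pressed all the way down (value of joint red_lever above 0.28 rad), for 0.1 s.
2. the green button is pressed in (value of joint start_button above 0.0045 m), for 0.05 s.
At the end, for the whole second after the job is handed in: The red lever rests at its lower stop (above 0.28 of 0.32 rad), the black lever is still up (below 0.09 rad) and the green button has sprung back (less than 1.5 mm in) (value of joint red_lever above 0.28 rad and value of joint black_lever below 0.09 rad and value of joint start_button below 0.0015 m); the robot touches nothing.
It fails at once if the guard is touched (more than 1 N) (contact force between guard and anything else above 1 N).
It fails at once if the black lever is pressed (value of joint black_lever above 0.09 rad).
It fails at once if the button is pressed before the red lever is down (value of joint start_button above 0.0045 m and value of joint red_lever below 0.27 rad).
It fails at once if a loose bystander (salt shaker, tea cup, green tin, gas lighter or thermometer) is moved or lifted more than 25 mm (distance of any of salt_shaker, tea_cup, pick_tin, gas_lighter, thermometer from where it was at the start of the episode above 0.025 m).
It also fails if it takes over 43 s, if anything falls off the work surface, if the arm or the gripper's body presses on something with over 40 N, if the wrist force passes 120 N, or if a joint passes its speed limit or range.

ROBOT

A 7-joint arm with a two-finger parallel gripper is mounted at the origin on a cart in front of the work surface, level with it; the furniture and walls round the work are solid. World frame = base frame: x ahead of the robot, y to its left, z up, the work surface at z = 0. Lengths are in m, angles in rad, forces in N, time in s.
With the tool pointing down it reaches from about 0.4 to 0.85 m from the base axis. Payload 4.5 kg.
Tool frame: the origin (TCP) lies at the very end of the fingers, on their centre line; the grasp point (between the pads) lies 19 mm behind it; z points along the fingers, y is the line along which they close (so a half turn about z gives the same grasp; the last joint's range is limited). The gripper opens to 88 mm and grips with 3 to 60 N. Pads are 18 mm wide; open, the fingers measure 123 mm over their backs; the gripper's body (75 mm by 187 mm) begins 45 mm behind the grasp point.
Start: joints at [1.263, 0.689, -0.195, 1.565, 0.157, 0.902, -0.215], TCP at [0.21, -0.589, 0.239] pointing down, gripper open.
Joint ranges: [-3.01, 3.01], [-0.46, 2.08], [-1.47, 1.51], [0.13, 2.56], [-1, 4.14], [0.04, 2.09], [-2.66, 2.66]. Speed limits (rad/s): [2.57, 2.57, 3.14, 3.14, 3.14, 3.14, 3.14].

INTERFACE

Orientations are given as a unit quaternion [x, y, z, w].
In Python, from plant import r, optics gives the robot as it stands.
- The arm moves only by the tool servo_tool, never from a script. Its arguments are lists of equal length, an entry for each row: "translation": the shift along the tool's x, y, z in m, a list of three; "turn": the turn, a rotation vector about the tool's x, y, z in rad, a list of three. In form: {"translation": [[dx, dy, dz], ...], "turn": [[rx, ry, rz], ...]}. A call has 1 to 10 rows; each row shifts and turns the commanded pose from where the row before left it, along the tool's axes as they then stand; what a row does not reach is not made up. A row lasts 1/8 s, in which the tool goes at most 62.5 mm and 10.7 degrees, less where a joint would pass 70% of its speed; a pose out of reach is approached as far as the arm can. A call is refused whole if a number of a shift passes 0.0625 or a number of a turn 0.188, either way. A call with a gripper value outside its range is refused whole. "grip" is the opening, from 0 (shut) to 1 (fully open), set as the call begins (left out, the last holds). The fingers move at their own pace and stop on an object; "grip_force" is the grip in N (left out, the last holds). Time passes only in rows, so rows that do not move let the fingers close. It gives the time, the measured TCP pose, the force, the opening and the grip force at its end, in the units of the state.
- r.get_state(): the state, without advancing time (a new reading comes with each control period).
- optics.snapshot(name): name is "scene" or "top"; returns a dict with "img" (384x512x3 uint8, red, green, blue), "z_map" (384x512 float32, m along the optical axis (not along the pixel's ray), 0 where there is no reading), "mtx" (3x3 intrinsics, pixels), "R" (3x3) and "t" (3): a world point X has camera coordinates R X + t. Camera axes: x right, y down, z forward; pixel columns grow to the right and rows downward; lengths in m; the calibration is good to about 2 mm. A picture is of the moment at which its call begins.
- r.finish_job(): hands the job in; it is judged then, once.
The state is a dict: "clock": time; "q": joint angles; "qd": joint speeds; "joint_torque": joint torques, N m; "tool_pos": TCP position; "eef_rot": TCP orientation; "contact_force": force on the tool from outside, world axes, zero at the start; "moment": the same for the moment, N m; "opening": opening from 0.0 (shut) to 1.0 (fully open); "finger_force": force on a finger pad.
Only numpy, scipy, OpenCV 4.12 (cv2) and the standard library are available. Lean on these libraries where they do the work, as an engineer would, in place of code of your own. Each camera call takes 0.05 s, during which the arm holds its last target. There are 200 camera calls.

## Working session

There is one attempt and no reset: what is moved stays moved. The work goes in short steps, Python scripts to look and compute and a tool call to move; the robot and the scene stay as the last step left them, time stands still between calls to the robot, and variables do not carry over. Pictures are saved under pics/ and viewed, at most 10 in all, crops included, and the job is handed in when it is done.

Besides the shell and the picture viewer there is one more tool, called after "Request:" as name(argument=value, ...) on one line, values as JSON. servo_tool: Moves the arm, as the interface text tells. Its arguments: {"type":"object","properties":{"translation":{"type":"array"},"turn":{"type":"array"},"grip":{"type":"number"},"grip_force":{"type":"number"}},"required":["translation","turn"]}

```bash
mkdir -p pics; cat > h.py <<'E'
import numpy as np, cv2
from plant import r, optics
def snap(n):
    return optics.snapshot(n)
def world(s):
    z=s["z_map"].astype(float);h,w=z.shape
    u,v=np.meshgrid(np.arange(w),np.arange(h))
    c=np.stack([u,v,np.ones_like(u)],-1)@np.linalg.inv(s["mtx"]).T*z[...,None]
    return (c-s["t"])@s["R"]
E
python3 - <<'E'
from h import *
a=snap("scene");b=snap("top")
np.savez("s.npz",**a);np.savez("t.npz",**b)
im=[cv2.cvtColor(x["img"],cv2.COLOR_RGB2BGR) for x in(a,b)]
for n,i in zip(("scene","top"),im): cv2.imwrite(f"pics/{n}.png",cv2.resize(i,(768,576),interpolation=cv2.INTER_CUBIC))
for x in(a,b): print(-x["R"].T@x["t"],x["mtx"][0,0],(x["z_map"]>0).mean())
print(r.get_state())
E
```

```text
[-0.18894568  0.5666928   1.1275095 ] 470.43388160565354 0.9959360758463541
[0.44288043 0.04879321 1.1918528 ] 363.5386601242583 0.9961344401041666
{'clock': 0.1, 'q': array([ 1.26282036,  0.68987817, -0.19449926,  1.56621625,  0.15729225,
        0.90250661, -0.21509228]), 'qd': array([ 0.00224138, -0.00269829,  0.00053767, -0.00347378, -0.00027572,
        0.0003113 ,  0.00103844]), 'joint_torque': array([-3.17079888e-03, -5.28500140e+01, -1.27167083e+00, -1.53838116e+01,
       -5.25912561e-02,  1.97413094e-03,  3.46590537e-05]), 'tool_pos': array([ 0.20923866, -0.58834367,  0.23800974]), 'eef_rot': array([ 9.85428703e-01,  1.70087080e-01, -2.00303901e-04, -7.84904546e-04]), 'contact_force': array([ 0.10007359,  0.33572955, -0.01716445]), 'moment': array([-0.0493214 , -0.01216054,  0.00751429]), 'finger_force': 0.0, 'opening': 0.9967258842444278}
```

View pics/top.png

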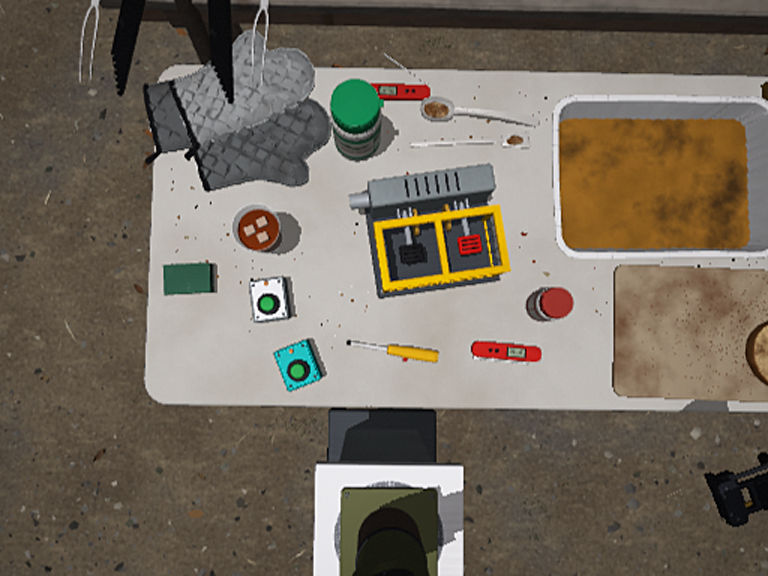

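View pics/scene.png

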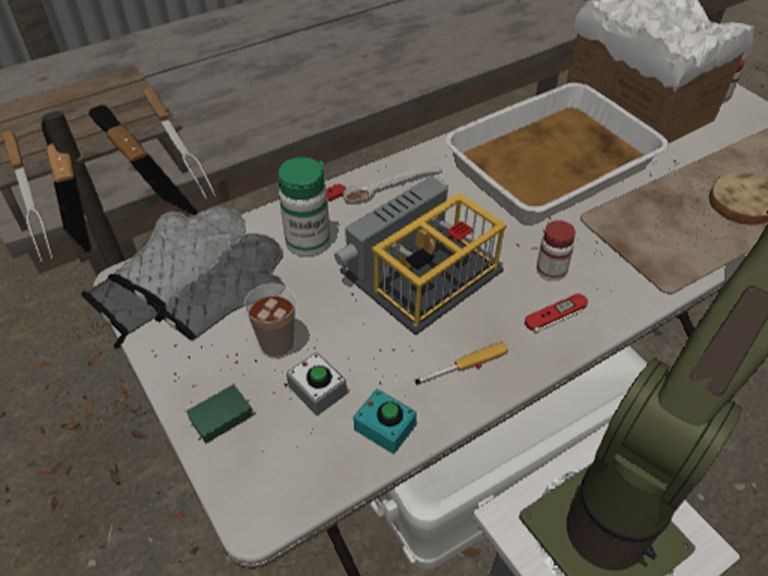

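The top view shows the guard, with the red pad at about (470,243), right window, and the black pad at (412,252). The grey start box's button is at (267,302) and the turquoise decoy at (298,370). The scene view agrees: red at (460,231), green button at (318,376).

```bash
cat > m.py <<'E'
from h import *
S={k:dict(np.load(k+".npz")) for k in "st"}
def ray(s,p):
    d=s["R"].T@np.linalg.inv(s["mtx"])@np.array([p[0],p[1],1.]); return -s["R"].T@s["t"],d
def cast(s,p,z):
    o,d=ray(s,p); return o+d*(z-o[2])/d[2]
def tri(pa,pb):
    o1,d1=ray(S["s"],pa);o2,d2=ray(S["t"],pb)
    x=np.linalg.lstsq(np.c_[d1,-d2],o2-o1,rcond=None)[0]
    a,b=o1+d1*x[0],o2+d2*x[1]; return (a+b)/2,np.linalg.norm(a-b)
def blob(k,lo,hi,c,rad):
    s=S[k];hsv=cv2.cvtColor(s["img"],cv2.COLOR_RGB2HSV)
    m=cv2.inRange(hsv,np.array(lo),np.array(hi))
    if lo[0]==0: m|=cv2.inRange(hsv,np.array([172,lo[1],lo[2]]),np.array([180,255,255]))
    w=np.zeros_like(m);cv2.circle(w,c,rad,255,-1);m&=w
    n,l,st,ce=cv2.connectedComponentsWithStats(m);i=1+np.argmax(st[1:,4]);mm=l==i
    W=world(s)[mm]; return ce[i],st[i],mm,W
for nm,lo,hi,cs,ct in(("red",(0,120,60),(8,255,255),(307,154),(313,162)),("green",(50,120,50),(85,255,255),(212,250),(178,201))):
    a=blob("s",lo,hi,cs,16);b=blob("t",lo,hi,ct,14)
    print(nm,a[0],a[1],b[0],b[1]);print(" tri",tri(a[0],b[0]))
    for x in(a,b):print(" depth med",np.median(x[3],0),np.percentile(x[3],[5,95],axis=0).round(3).tolist())
a=blob("s",(20,120,80),(32,255,255),(293,165),60);b=blob("t",(20,120,80),(32,255,255),(295,165),50)
for k,x in(("s",a),("t",b)):
    W=x[3];W=W[(W[:,2]>.13)&(W[:,2]<.155)];print("guard",len(W),np.median(W,0))
    (c,sz,an)=cv2.minAreaRect((W[:,:2]*1000).astype(np.float32));print(c,sz,an)
# guard from top contour cast at z=.14
cn=np.argwhere(b[2])[:,::-1];P=np.array([cast(S["t"],p,.14)[:2] for p in cn])
# top plate only
z=world(S["t"])[b[2]][:,2];print(cv2.minAreaRect((P[z>.13]*1000).astype(np.float32)))
# windows: holes of the mask
m=np.zeros(b[2].shape,np.uint8);m[b[2]&(world(S["t"])[...,2]>.125)]=255
cs,h=cv2.findContours(m,cv2.RETR_CCOMP,cv2.CHAIN_APPROX_NONE)
for c,hh in zip(cs,h[0]):
    if cv2.contourArea(c)>150:
        P=np.array([cast(S["t"],p,.14)[:2] for p in c[:,0]])*1000
        print("hole" if hh[3]>=0 else "outer",cv2.minAreaRect(P.astype(np.float32)))
# start box
W=world(S["t"]);c=W[201,178]
for k in "st":
    W=world(S[k]);q=W[(abs(W[...,2]-.0515)<.005)&(np.hypot(W[...,0]-c[0],W[...,1]-c[1])<.075)]
    print("box",len(q),np.median(q,0),cv2.minAreaRect((q[:,:2]*1000).astype(np.float32)))
v=cv2.cvtColor(S["t"]["img"],cv2.COLOR_RGB2BGR)[110:210,150:360];cv2.imwrite("pics/crop.png",cv2.resize(v,None,fx=3.8,fy=3.8,interpolation=cv2.INTER_CUBIC))
E
python3 m.py
```

```text
red [305.99186992 153.46341463] [298 148  17  13 123] [312.69892473 162.6344086 ] [305 156  17  14 186]
 tri (array([ 0.61201269, -0.14915688,  0.11607694]), np.float64(0.0008300315819405592))
 depth med [ 0.60676871 -0.14469702  0.12345906] [[0.593, -0.165, 0.117], [0.625, -0.126, 0.128]]
 depth med [ 0.61122444 -0.14937769  0.12251311] [[0.597, -0.17, 0.015], [0.628, -0.128, 0.126]]
green [212.04494382 248.57303371] [207 244  11  10  89] [177.49367089 202.06329114] [173 197  10  11  79]
 tri (array([0.48951342, 0.25908923, 0.06683091]), np.float64(0.0016300130722211742))
 depth med [0.4849041  0.26016336 0.07313373] [[0.475, 0.248, 0.065], [0.497, 0.272, 0.078]]
 depth med [0.48984264 0.25909118 0.07402605] [[0.478, 0.247, 0.067], [0.502, 0.27, 0.077]]
guard 1148 [ 0.59836057 -0.08454731  0.14041115]
(601.2279052734375, -89.98194885253906) (140.04135131835938, 253.06385803222656) 9.18246841430664
guard 1452 [ 0.60549466 -0.09074558  0.14030935]
(603.6193237304688, -91.62033081054688) (134.2571563720703, 250.57872009277344) 9.278332710266113
((603.477783203125, -91.30326843261719), (134.48141479492188, 250.25582885742188), 9.290567398071289)
outer ((603.479248046875, -91.30268859863281), (134.48411560058594, 250.25328063964844), 9.29202938079834)
hole ((593.0797729492188, -33.2968635559082), (109.31851196289062, 107.65673065185547), 9.21517562866211)
hole ((611.6227416992188, -148.0105438232422), (109.76687622070312, 107.54669189453125), 9.367680549621582)
box 490 [0.49531911 0.26842159 0.05183831] ((496.52557373046875, 261.2230224609375), (91.2422103881836, 75.2048568725586), 9.222051620483398)
box 461 [0.5101822  0.25913068 0.05153098] ((501.0470886230469, 259.38397216796875), (89.23601531982422, 74.62202453613281), 9.02995777130127)
```

View pics/crop.png

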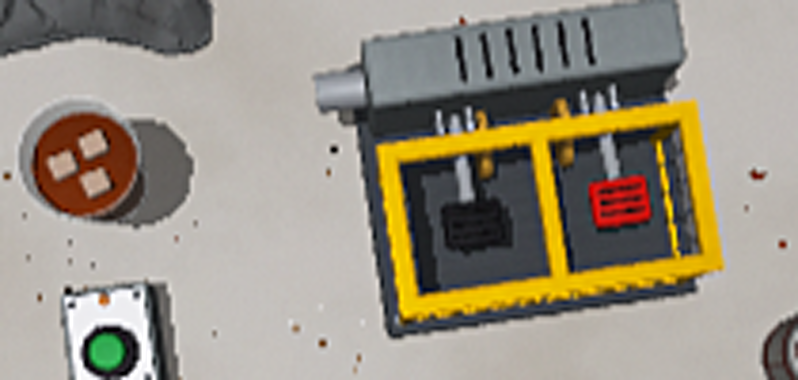

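The crop confirms this: the red pad sits centred in the right window and the black in the left. The measured sizes match the text (guard 134x250, z 0.140; pad z about 0.124; box 90x75, z 0.0515). Drive yaw is about 9.3° and the red pad is at (0.612, -0.149). I'll close the gripper, align it and move above the pad.

Request:
servo_tool(translation=[[0,0,0],[0,0,0],[0.03,-0.023,0],[0.03,-0.023,0],[0.03,-0.023,0],[0.03,-0.023,0],[0.03,-0.023,0],[0.03,-0.023,0],[0.03,-0.023,0],[0.03,-0.023,0]], turn=[[0,0,0.09],[0,0,0.09],[0,0,0],[0,0,0],[0,0,0],[0,0,0],[0,0,0],[0,0,0],[0,0,0],[0,0,0]], grip=0)

```text
clock: 1.35
tool_pos: [0.4173, -0.3675, 0.2384]
eef_rot: [0.997, 0.081, -0.0, -0.0]
contact_force: [0.2, -0.1, -0.5]
opening: 0.002
finger_force: 0.0
```

Request:
servo_tool(translation=[[0.03,-0.023,0],[0.03,-0.023,0],[0.03,-0.023,0],[0.03,-0.023,0],[0.03,-0.023,0],[0.03,-0.023,0],[0.03,-0.023,0],[0,0,0],[0,0,0]], turn=[[0,0,0],[0,0,0],[0,0,0],[0,0,0],[0,0,0],[0,0,0],[0,0,0],[0,0,0],[0,0,0]])

```text
clock: 2.48
tool_pos: [0.5971, -0.1768, 0.2383]
eef_rot: [0.997, 0.08, -0.001, 0.0]
contact_force: [-0.2, 0.1, -0.2]
opening: 0.007
finger_force: 0.0
```

Request:
servo_tool(translation=[[0.008,-0.013,0],[0.008,-0.013,0],[0,0,0],[0,0,0.02],[0,0,0.02],[0,0,0.02],[0,0,0.02],[0,0,0],[0,0,0]], turn=[[0,0,0],[0,0,0],[0,0,0],[0,0,0],[0,0,0],[0,0,0],[0,0,0],[0,0,0],[0,0,0]])

```text
clock: 3.6
tool_pos: [0.6101, -0.1479, 0.1595]
eef_rot: [0.997, 0.081, 0.001, 0.0]
contact_force: [0.3, 0.0, -0.3]
opening: 0.003
finger_force: 0.0
```

```bash
python3 - <<'E'
from h import *
a=snap("scene");b=snap("top")
c=lambda s,y0,y1,x0,x1:cv2.resize(cv2.cvtColor(s["img"],cv2.COLOR_RGB2BGR)[y0:y1,x0:x1],(390,390),interpolation=cv2.INTER_CUBIC)
cv2.imwrite("pics/p2.png",np.hstack([c(a,90,220,230,360),c(b,90,220,230,360)]))
E
```

```text
(no output)
```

View pics/p2.png

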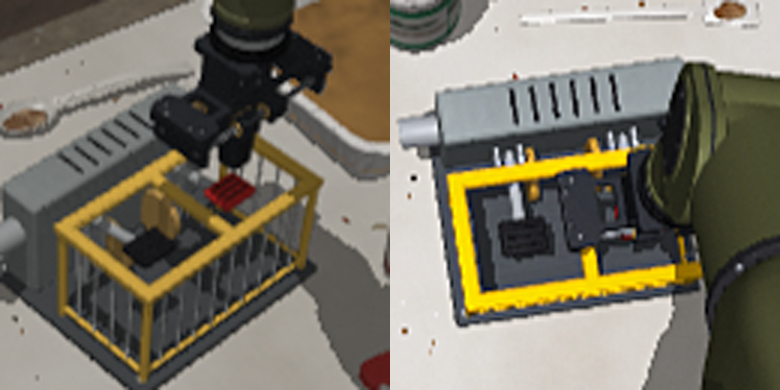

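The picture shows the closed fingers straight above the red pad, at about (235,165) on the left, clear of the rims. I'll go down now.

Request:
servo_tool(translation=[[0,0,0.01],[0,0,0.01],[0,0,0.01],[0,0,0.006],[0,0,0.006],[0,0,0.006],[0,0,0.004],[0,0,0]], turn=[[0,0,0],[0,0,0],[0,0,0],[0,0,0],[0,0,0],[0,0,0],[0,0,0],[0,0,0]])

```text
clock: 4.7
tool_pos: [0.6073, -0.1481, 0.106]
eef_rot: [0.997, 0.081, -0.002, -0.0]
contact_force: [-1.5, -0.2, 2.5]
opening: 0.006
finger_force: 1.4
```

Request:
servo_tool(translation=[[0,0,0.003],[0,0,0.003],[0,0,0.002],[0,0,0]], turn=[[0,0,0],[0,0,0],[0,0,0],[0,0,0]])

```text
clock: 5.2
tool_pos: [0.6076, -0.1482, 0.0989]
eef_rot: [0.997, 0.081, -0.002, 0.0]
contact_force: [-6.4, -1.4, 7.1]
opening: 0.002
finger_force: 4.7
```

Request:
servo_tool(translation=[[0,0,0.002],[0,0,0.001],[0,0,0]], turn=[[0,0,0],[0,0,0],[0,0,0]])

```text
clock: 5.58
tool_pos: [0.6077, -0.1482, 0.0983]
eef_rot: [0.997, 0.08, -0.002, 0.0]
contact_force: [-11.6, 0.7, 23.8]
opening: 0.007
finger_force: 13.2
```

Force jumped to 24 N at the expected height, so that is the hard stop. I'll retract straight up, then move toward the start box.

Request:
servo_tool(translation=[[0,0,-0.006],[0,0,-0.01],[0,0,-0.02],[0,0,-0.025],[0,0,-0.03],[0,0,-0.03],[0,0,-0.03],[0,0,0]], turn=[[0,0,0],[0,0,0],[0,0,0],[0,0,0],[0,0,0],[0,0,0],[0,0,0],[0,0,0]])

```text
clock: 6.58
tool_pos: [0.6119, -0.1478, 0.2493]
eef_rot: [0.997, 0.081, 0.003, 0.001]
contact_force: [-0.3, -0.0, 0.4]
opening: 0.002
finger_force: 0.0
```

Request:
servo_tool(translation=[[-0.004,-0.03,0],[-0.004,-0.03,0],[-0.004,-0.03,0],[-0.004,-0.03,0],[-0.004,-0.03,0],[-0.004,-0.03,0],[-0.004,-0.03,0],[-0.004,-0.03,0],[-0.004,-0.03,0],[-0.004,-0.03,0]], turn=[[0,0,0],[0,0,0],[0,0,0],[0,0,0],[0,0,0],[0,0,0],[0,0,0],[0,0,0],[0,0,0],[0,0,0]])

```text
clock: 7.82
tool_pos: [0.5212, 0.143, 0.2456]
eef_rot: [0.997, 0.081, -0.001, 0.0]
contact_force: [0.3, 0.1, 0.9]
opening: 0.005
finger_force: 0.0
```

```bash
cat > c.py <<'E'
from h import *
for k in("scene","top"):
    s=snap(k);np.savez(k[0]+"2.npz",**s);W=world(s)
    hsv=cv2.cvtColor(s["img"],cv2.COLOR_RGB2HSV)
    m=((hsv[...,0]<9)|(hsv[...,0]>171))&(hsv[...,1]>120)&(hsv[...,2]>50)&(np.hypot(W[...,0]-.612,W[...,1]+.149)<.04)&(W[...,2]>.07)
    q=W[m];d=(q[:,:2]-[.612,-.149])@[.987,.16]
    if len(q)>15:
        a=np.linalg.lstsq(np.c_[d,np.ones_like(d)],q[:,2],rcond=None)[0];print(k,len(q),"pad slope",a,q.mean(0))
    # cup
    q=W[(np.hypot(W[...,0]-.60,W[...,1]-.28)<.08)&(W[...,2]>.03)&(W[...,2]<.15)]
    print("cup",len(q),np.percentile(q,[1,50,99],axis=0).round(3).tolist())
s=dict(np.load("t.npz"));W=world(s);print(W[153,172],W[202,178],W[195:210,178,2].round(3))
E
python3 c.py
```

```text
scene 100 pad slope [0.4102381  0.09852851] [ 0.60711131 -0.15014533  0.09647388]
cup 1304 [[0.525, 0.229, 0.032], [0.619, 0.277, 0.103], [0.679, 0.318, 0.134]]
top 166 pad slope [0.32906391 0.09733366] [ 0.60967839 -0.14876771  0.09659186]
cup 406 [[0.625, 0.236, 0.099], [0.656, 0.289, 0.106], [0.679, 0.32, 0.133]]
[0.63656219 0.27380601 0.10165553] [0.48984264 0.25643355 0.07625494] [0.065 0.065 0.072 0.074 0.074 0.07  0.077 0.076 0.075 0.074 0.075 0.073
 0.062 0.065 0.064]
```

The pad now stands at z 0.0966 with a slope of about 0.33, so the lever is fully down. The cup, with its near edge at x of about 0.59, is clear of the start box.

Request:
servo_tool(translation=[[-0.003,-0.03,0],[-0.003,-0.03,0],[-0.003,-0.03,0],[-0.003,-0.026,0],[0,0,0],[0,0,0],[0,0,0.04],[0,0,0.04],[0,0,0.04],[0,0,0]], turn=[[0,0,0],[0,0,0],[0,0,0],[0,0,0],[0,0,0],[0,0,0],[0,0,0],[0,0,0],[0,0,0],[0,0,0]])

```text
clock: 9.18
tool_pos: [0.4902, 0.2515, 0.1245]
eef_rot: [0.997, 0.08, -0.003, 0.002]
contact_force: [-0.8, 0.7, 0.4]
opening: 0.006
finger_force: 0.0
```

Request:
servo_tool(translation=[[0,0,0.01],[0,0,0],[0,0,0]], turn=[[0,0,0],[0,0,0],[0,0,0]])

```text
clock: 9.55
tool_pos: [0.492, 0.2548, 0.1177]
eef_rot: [0.997, 0.081, 0.001, -0.0]
contact_force: [-1.2, 0.3, 0.3]
opening: 0.006
finger_force: 0.0
```

```bash
python3 - <<'E'
from h import *
print(r.get_state()["tool_pos"],r.get_state()["contact_force"])
a=snap("scene");b=snap("top")
c=lambda s,y0,y1,x0,x1:cv2.resize(cv2.cvtColor(s["img"],cv2.COLOR_RGB2BGR)[y0:y1,x0:x1],(390,390),interpolation=cv2.INTER_CUBIC)
cv2.imwrite("pics/p3.png",np.hstack([c(a,170,300,150,280),c(b,130,260,120,250)]))
E
```

```text
[0.49196547 0.25477273 0.11773612] [-1.15678407  0.2623633   0.34690698]
```

View pics/p3.png

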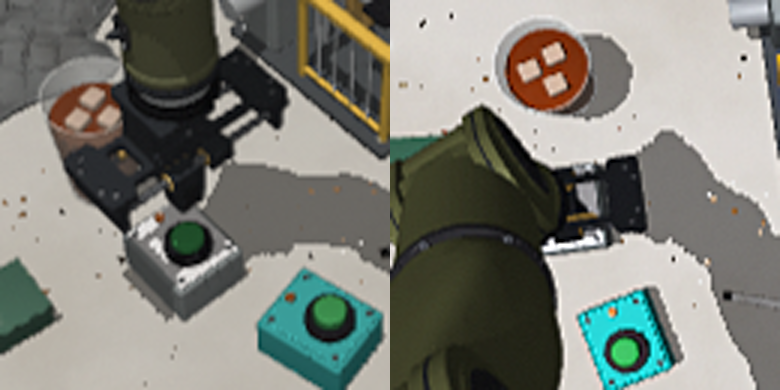

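Both views show the fingertip over the grey box's button (button at (188,240) on the left, tip about 40 mm above it), clear of the cup, the tin and the turquoise box. I'll press.

Request:
servo_tool(translation=[[-0.002,-0.003,0.01],[0,0,0.01],[0,0,0.01],[0,0,0.005],[0,0,0.005],[0,0,0.003],[0,0,0.003],[0,0,0]], turn=[[0,0,0],[0,0,0],[0,0,0],[0,0,0],[0,0,0],[0,0,0],[0,0,0],[0,0,0]])

```text
clock: 10.65
tool_pos: [0.4889, 0.2571, 0.0708]
eef_rot: [0.997, 0.081, 0.0, 0.0]
contact_force: [-0.4, 0.1, 3.0]
opening: 0.003
finger_force: 1.6
```

Request:
servo_tool(translation=[[0,0,0.002],[0,0,0.002],[0,0,0]], turn=[[0,0,0],[0,0,0],[0,0,0]])

```text
clock: 11.02
tool_pos: [0.4889, 0.2571, 0.0678]
eef_rot: [0.997, 0.081, 0.0, 0.0]
contact_force: [-2.4, -1.4, 13.9]
opening: 0.008
finger_force: 6.9
```

The force of 14 N is well above the 5 N spring, so the button has bottomed out. I'll let go, retract and check.

Request:
servo_tool(translation=[[0,0,-0.005],[0,0,-0.01],[0,0,-0.025],[0,0,-0.03],[0,0,-0.03],[0,0,-0.03],[0,0,-0.02],[-0.03,0.03,0],[-0.03,0.03,0],[0,0,0]], turn=[[0,0,0],[0,0,0],[0,0,0],[0,0,0],[0,0,0],[0,0,0],[0,0,0],[0,0,0],[0,0,0],[0,0,0]])

```text
clock: 12.28
tool_pos: [0.4372, 0.1851, 0.2169]
eef_rot: [0.997, 0.079, -0.001, 0.001]
contact_force: [-0.1, -0.1, -0.7]
opening: 0.01
finger_force: 0.0
```

```bash
python3 c.py; python3 - <<'E'
from h import *
for k,p in(("s",(212,248)),("t",(178,202))):
    for n in("",  "2"):
        W=world(dict(np.load(k+n+".npz")));q=W[p[1]-3:p[1]+4,p[0]-3:p[0]+4];print(k+n,np.median(q[...,2]))
cv2.imwrite("pics/end.png",cv2.cvtColor(np.load("s2.npz")["img"],cv2.COLOR_RGB2BGR))
E
```

```text
scene 99 pad slope [0.29364533 0.0982905 ] [ 0.6068648  -0.15003026  0.09675377]
cup 1305 [[0.523, 0.229, 0.034], [0.618, 0.277, 0.103], [0.679, 0.317, 0.133]]
top 165 pad slope [0.31956453 0.09697315] [ 0.60970958 -0.14896604  0.09625246]
cup 928 [[0.53, 0.229, 0.043], [0.632, 0.274, 0.104], [0.678, 0.318, 0.134]]
[0.63656219 0.27380601 0.10165553] [0.48984264 0.25643355 0.07625494] [0.065 0.065 0.072 0.074 0.074 0.07  0.077 0.076 0.075 0.074 0.075 0.073
 0.062 0.065 0.064]
s 0.07392342212593105
s2 0.07430562958748839
t 0.07422583058377592
t2 0.6022070869611932
```

View pics/end.png

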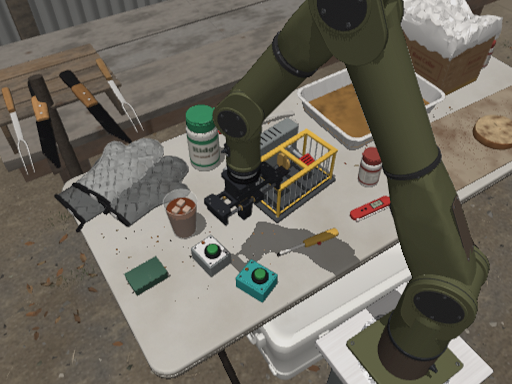

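The final view shows the red lever down at (308,160), the button at (212,250) back at 74 mm, the bystanders unmoved and the arm free. I'll hand in.

```bash
python3 -c "
from plant import r
print(r.finish_job())"
```

```text
the job is handed in; nothing more can be done
None
```

I pressed the red lever down to its stop and pushed the green button fully in and released it. The cameras showed both in place, the guard and black lever were left alone, nothing looked moved, and the job is handed in; no verdict came back.

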